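# Push the case home down its feed lane

## Task

Using only the outside of the fingers, push the closed grey steel case down the feed lane, in between its two low guide rails, until it stands square up against the end stop; go in gently, with neither the case nor the robot touching either rail. Slide the case along the bench all the way: do not grip, lift or tip it, and leave the loose nuts, bolt and flange beside the rails where they are.

Things in the scene. Friction and masses are not known exactly. Their poses are not given: they have to be found in the camera images.
- case: closed grey sheet-steel case, a plain block 120 mm long (x) x 90 wide (y) x 64 high, edges rounded 3 mm, 0.34 to 0.56 kg, loose on the bench before the lane mouth. Origin: centre of its underside; its +x end faces the lane, up to 0.3 rad askew and up to 35 mm to either side of the centre line. Dry friction: it stops where the push stops
- lane: feed lane fixed to the bench. Origin: on the bench on its centre line; +x is the push direction (roughly to the robot's right), +y the side away from the robot. Rails from x = -110 mm (open mouth) to +130 mm, where the rubber face of the end stop (dark steel bar, 40 mm high) stands. Clear width 106 mm (y -53 to +53): 8 mm each side of a centred case. The floor is the bench, no step
- rail_far: aluminium angle rail on the side away from the robot, 240 mm long, 20 mm high; upright web from y = +53 to +59 mm of the lane, low foot (4 mm high) outward to +77 mm. Same origin and axes as the lane
- rail_near: the same rail on the robot's side, upright web from y = -53 to -59 mm, foot outward to -77 mm. Same origin and axes as the lane
- seat (a point): where the centre of the case's underside is when the case stands against the end stop: x = +70 mm on the lane's centre line
- mouth (a point): centre of the lane's open mouth on the bench, x = -110 mm of the lane
- bolt: loose bright bolt standing on its head outside a rail, 20 mm across, 52 mm high; a bystander. Origin at the centre of its underside
- flange_ring: loose grey steel flange lying outside a rail, 68 mm across, 10 mm high; a bystander. Origin at the centre of its underside
- hex_nut: loose hexagon nut outside a rail, 34 mm across, 16 mm high; a bystander. Origin at the centre of its underside
- short_nut: loose smaller hexagon nut outside a rail, 27 mm across, 13 mm high; a bystander. Origin at the centre of its underside
Not all that is in view belongs to the job. There is more than one size of the case; the job needs the larger.

How it is judged:
By the outcome, as a careful person would: the job done as asked, in the order asked, and still so for the second after the job is handed in, with the robot touching nothing.
It also fails if it takes over 61 s, if anything falls off the work surface, if the arm or the gripper's body presses on something with over 40 N, if the wrist force passes 120 N, or if a joint passes its speed limit or range.

## Robot

A 6-joint arm with a two-finger parallel gripper is mounted at the origin on a cart in front of the work surface, level with it; the furniture and walls round the work are solid. World frame = base frame: x ahead of the robot, y to its left, z up, the work surface at z = 0. Lengths are in m, angles in rad, forces in N, time in s.
With the tool pointing down it reaches from about 0.375 to 0.825 m from the base axis. Payload 5.5 kg.
Tool frame: the origin (TCP) lies on the centre line of the jaws, within the pads' length; the fingertips stand 11 mm ahead of it and the grasp point (between the pads) lies 8 mm behind it (tcp_to_tips is the distance from the TCP to the fingertips, in m); z points along the fingers, y is the line along which they close (so a half turn about z gives the same grasp; the last joint's range is limited). The gripper opens to 85 mm and grips with 20 to 120 N. Pads are 22 mm wide; open, the fingers measure 114 mm over their backs; the gripper's body (76 mm by 85 mm) begins 54 mm behind the grasp point. The pads swing forward as they close: fully open they stand 13 mm farther back than shut.
Start: joints at [1.274, 0.314, -0.047, 1.21, 0, 1.571], TCP at [0.175, 0.574, 0.242] pointing down, gripper open.
Joint ranges: [-2.67, 2.67], [-0.69, 1.73], [-1.03, 1.25], [-2.08, 2.16], [-1.42, 1.45], [-3.14, 3.14]. Speed limits (rad/s): [2.39, 2.39, 3.01, 3.14, 3.14, 3.14].

## Interface

Orientations are given as a unit quaternion [x, y, z, w].
In Python, from bench import * gives the robot as it stands.
- The arm moves only by the tool servo_tool, never from a script. Its argument "motion" is text: rows parted by semicolons, each of 7 numbers parted by spaces: the shift along the tool's x, y, z in cm, then the turn, a rotation vector about the tool's x, y, z in degrees, then the opening in per cent of the stroke, from 0 (shut) to 100 (fully open). In form: tx ty tz wx wy wz grip; .... A call has 1 to 5 rows; each row is the pose to reach, as a shift and turn from the pose commanded when the call began, along the tool's axes at that moment; what a row does not reach only later rows make up. A row lasts 1/10 s, in which the tool goes at most 50 mm and 8.59 degrees, less where a joint would pass 70% of its speed; a pose out of reach is approached as far as the arm can. A call with a gripper value outside its range is refused whole. The fingers move at their own pace and stop on an object; "newtons" is the grip in N (left out, the last holds). Time passes only in rows, so rows that repeat a pose let the fingers close. It gives the time, the measured TCP pose, the force, the opening and the grip force at its end, in the units of the state.
- sense(): the state, without advancing time (a new reading comes with each control period).
- read_camera(name): name is "scene" or "side" or "wrist"; returns a dict with "frame" (400x640x3 uint8, blue, green, red), "vertical_fov" (degrees; the focal length in pixels is half the picture's height over the tangent of half this angle, whatever the lens; pixels are square), "cx", "cy" (the principal point, pixels), "k1" (the pictures are not rectified: a ray, as slopes to the right and down, at radius r is drawn at 1 + k1 r^2 times it, then the intrinsics apply), "xyz" and "attitude" of the camera in the world. Camera axes: x right, y down, z forward; pixel columns grow to the right and rows downward; lengths in m; the calibration is good to about 2 mm. A picture is of the moment at which its call begins. There is no depth.
- close_job(): hands the job in; it is judged then, once.
The state is a dict: "time": time; "joints": joint angles; "joint_vel": joint speeds; "joint_efforts": joint torques, N m; "eef_pos": TCP position; "eef_rot": TCP orientation; "force": force on the tool from outside, world axes, zero at the start; "ft_torque": the same for the moment, N m; "width": finger opening in m; "grasp_force": force on a finger pad.
Only numpy, scipy, OpenCV 4.12 (cv2) and the standard library are available. Lean on these libraries where they do the work, as an engineer would, in place of code of your own. Each camera call takes 0.05 s, during which the arm holds its last target. There are 200 camera calls.

## Working session

There is one attempt and no reset: what is moved stays moved. The work goes in short steps, Python scripts to look and compute and a tool call to move; the robot and the scene stay as the last step left them, time stands still between calls to the robot, and variables do not carry over. Pictures are saved under pics/ and viewed, at most 10 in all, crops included, and the job is handed in when it is done.

Besides the shell and the picture viewer there is one more tool, called after "Request:" by a JSON object that holds its "name" and its "arguments", one argument or row to a line. servo_tool: Moves the arm, as the interface text tells. Its arguments: {"type":"object","properties":{"motion":{"type":"string"},"newtons":{"type":"number"}},"required":["motion"]}

```bash
mkdir -p pics; cat > h.py <<'E'
from bench import *
import numpy as np, cv2
from scipy.spatial.transform import Rotation as R
def cam(n):
    c=read_camera(n); return c
def rot(c):
    a=np.array(c["attitude"],float)
    return R.from_quat(a).as_matrix() if a.size==4 else a.reshape(3,3)
def K(c):
    f=200/np.tan(np.radians(c["vertical_fov"])/2); return np.array([[f,0,c["cx"]],[0,f,c["cy"]],[0,0,1.]])
def D(c): return np.array([c["k1"],0,0,0,0.])
def ray(c,px,z=0.):
    u=cv2.undistortPoints(np.array(px,float).reshape(-1,1,2),K(c),D(c)).reshape(-1,2)
    d=np.c_[u,np.ones(len(u))]@rot(c).T; o=np.array(c["xyz"])
    return (o+d*((z-o[2])/d[:,2])[:,None])
def proj(c,P):
    Rm=rot(c);o=np.array(c["xyz"]);rv=cv2.Rodrigues(Rm.T)[0]
    return cv2.projectPoints(np.array(P,float).reshape(-1,3),rv,-Rm.T@o,K(c),D(c))[0].reshape(-1,2)
E
python3 - <<'E'
from h import *
import pickle
for n in("scene","side","wrist"):
    c=cam(n); cv2.imwrite(f"pics/{n}0.png",c["frame"]); pickle.dump(c,open(n+"0.pkl","wb"))
    print(n,{k:v for k,v in c.items() if k!="frame"})
print(sense())
E
```

```text
scene {'vertical_fov': 52.2601561257547, 'cx': 323.54912408452753, 'cy': 206.38589302960244, 'k1': -0.0007362207303962575, 'xyz': array([ 0.16604862, -0.37669141,  0.67033779]), 'attitude': array([ 0.87821448, -0.31781019,  0.11295089, -0.33908422])}
side {'vertical_fov': 43.24592228476537, 'cx': 313.3280972855484, 'cy': 192.38502589426875, 'k1': -0.0955190899772442, 'xyz': array([ 0.79740708, -0.72731297,  0.56703086]), 'attitude': array([ 0.86517689,  0.13433274, -0.07366234, -0.47749086])}
wrist {'vertical_fov': 70.96429592289952, 'cx': 316.88422050550616, 'cy': 197.32491698286492, 'k1': 0.0036692390089246435, 'xyz': array([0.11208758, 0.59258208, 0.37377954]), 'attitude': array([0.79686426, 0.58968638, 0.07721788, 0.1063707 ])}
{'time': 0.15, 'joints': array([ 1.27402516e+00,  3.14081220e-01, -4.78302098e-02,  1.21017469e+00,
        8.47771898e-06,  1.57076119e+00]), 'joint_vel': array([ 0.0017079 , -0.00330397,  0.00291654,  0.00080522,  0.00091552,
        0.00057572]), 'joint_efforts': array([-4.00372082e-04, -5.40043509e+01,  3.40060222e+01,  1.31850602e-02,
       -2.05416092e-05,  1.50164544e-05]), 'eef_pos': array([0.17533812, 0.57338072, 0.24163044]), 'eef_rot': array([ 1.47824247e-01,  9.89013436e-01, -6.37178723e-04, -9.95456453e-05]), 'force': array([-1.18524368,  0.64643326, -0.26908856]), 'ft_torque': array([ 0.00070053,  0.00623843, -0.00026941]), 'grasp_force': 0.0, 'width': 0.08557302415310715}
```

View pics/scene0.png

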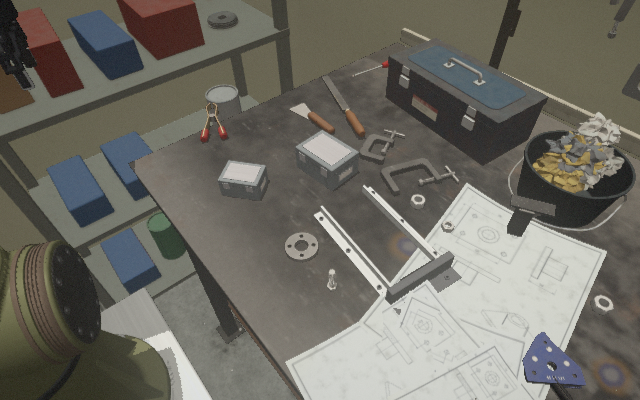

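View pics/side0.png

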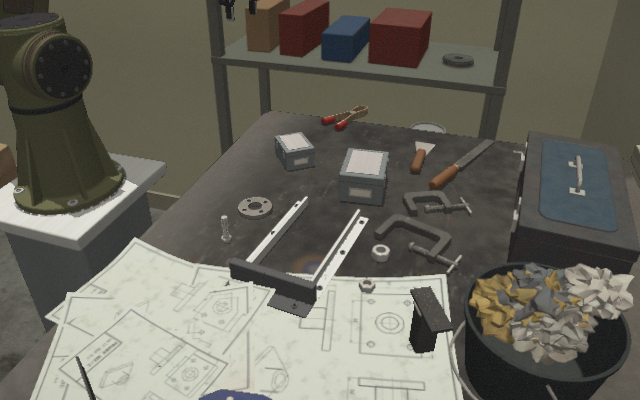

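The scene view shows the large case at about (328,160), the small decoy case at (244,180), and the rails running from (320,210)/(368,188) to the stop at (420,278). In the side view the large case is at (365,175) and the stop at (272,280). I'll take magnified crops for corner picking.

```bash
python3 - <<'E'
from h import *
import pickle
for n,(x,y,w,h,s) in {"scene":(280,120,190,145+40,3.2),"side":(215,140,170,170,3.5)}.items():
    f=pickle.load(open(n+"0.pkl","rb"))["frame"][y:y+h,x:x+w]
    cv2.imwrite(f"pics/{n}1.png",cv2.resize(f,None,fx=s,fy=s,interpolation=cv2.INTER_CUBIC))
E
```

```text
(no output)
```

View pics/scene1.png

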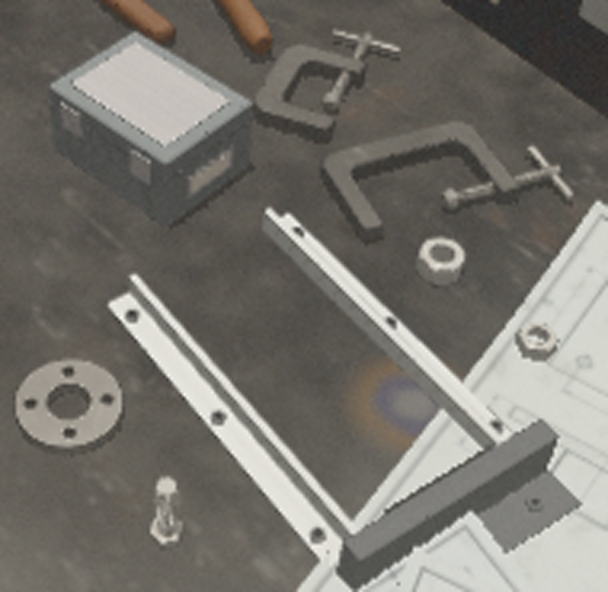

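View pics/side1.png

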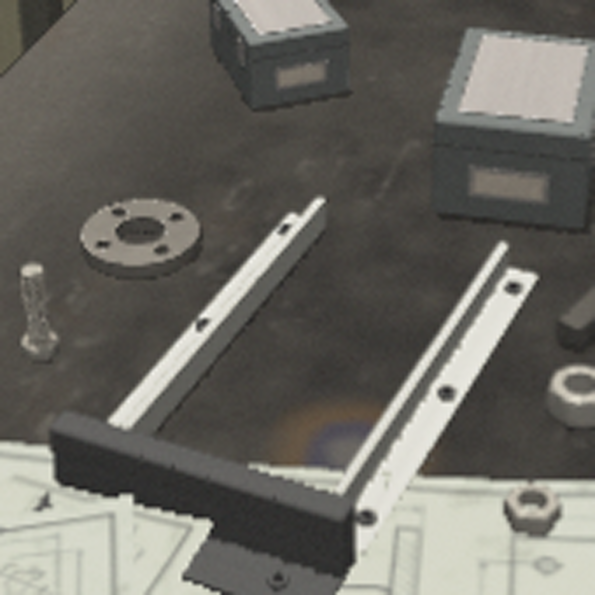

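```bash
python3 - <<'E'
from h import *
import pickle
S=pickle.load(open("scene0.pkl","rb"));T=pickle.load(open("side0.pkl","rb"))
a=lambda p:(np.array(p,float)+.5)/3.2-.5+[280,120]
b=lambda p:(np.array(p,float)+.5)/3.5-.5+[215,140]
np.set_printoptions(precision=4,suppress=True)
print("case top scene L,B,R,F\n",C:=ray(S,a([(52,88),(134,33),(252,102),(166,163)]),.064)[:,:2])
print([np.linalg.norm(C[i]-C[(i+1)%4]) for i in range(4)],C.mean(0))
print("side front top edge",ray(T,b([(437,124)]),.064))
print("scene rails top web: near mouth, near end, far mouth, far end\n",ray(S,a([(133,276),(352,525),(269,210),(492,444)]),.02)[:,:2])
print("side: near mouth, near end(stop), far mouth, far end\n",ray(T,b([(322,198),(120,425),(503,244),(342,492)]),.02)[:,:2])
print("stop top scene (outer corners) z=.04\n",ray(S,a([(343,542),(545,422),(557,435),(353,558)]),.04)[:,:2])
print("stop top side",ray(T,b([(55,425),(68,412),(355,500)]),.04)[:,:2])
print("bystanders bolt flange",ray(S,a([(166,535),(69,402),(440,262),(537,342)]),.0)[:,:2])
E
```

```text
case top scene L,B,R,F
 [[0.5708 0.2324]
 [0.6559 0.2434]
 [0.6694 0.1278]
 [0.5825 0.1192]]
[np.float64(0.08579907350887456), np.float64(0.11641962197163098), np.float64(0.08736858528654398), np.float64(0.1138393796333926)] [0.6196 0.1807]
side front top edge [[0.586  0.1105 0.064 ]]
scene rails top web: near mouth, near end, far mouth, far end
 [[ 0.5247  0.0851]
 [ 0.4993 -0.1437]
 [ 0.6366  0.0717]
 [ 0.6031 -0.1582]]
side: near mouth, near end(stop), far mouth, far end
 [[ 0.5266  0.0823]
 [ 0.4975 -0.1386]
 [ 0.6365  0.0679]
 [ 0.6132 -0.1511]]
stop top scene (outer corners) z=.04
 [[ 0.4776 -0.1552]
 [ 0.6253 -0.1747]
 [ 0.6233 -0.185 ]
 [ 0.4747 -0.1657]]
stop top side [[ 0.4799 -0.1694]
 [ 0.4816 -0.159 ]
 [ 0.6269 -0.1754]]
bystanders bolt flange [[ 0.4215 -0.0714]
 [ 0.4365  0.0421]
 [ 0.7065 -0.0284]
 [ 0.7013 -0.1174]]
```

```bash
python3 - <<'E'
from h import *
import pickle
S=pickle.load(open("scene0.pkl","rb"))
a=lambda p:(np.array(p,float)+.5)/3.2-.5+[280,120]
np.set_printoptions(precision=3,suppress=True)
print("small clamp: near corner-left, bottom, top-left, jaw, screw, handle ends\n",ray(S,a([(258,105),(330,133),(295,48),(362,70),(332,98),(338,33),(398,50)]),.01)[:,:2])
print("big clamp\n",ray(S,a([(325,165),(370,235),(460,125)]),.01)[:,:2])
E
```

```text
small clamp: near corner-left, bottom, top-left, jaw, screw, handle ends
 [[0.715 0.167]
 [0.735 0.108]
 [0.785 0.199]
 [0.806 0.145]
 [0.764 0.136]
 [0.825 0.19 ]
 [0.846 0.144]]
big clamp
 [[0.707 0.086]
 [0.681 0.015]
 [0.815 0.051]]
```

Request:
{"name": "servo_tool", "arguments": {
  "motion": "0 0 0 0 0 8.5 0; 0 0 0 0 0 17 0; 0 0 0 0 0 25.5 0; 0 0 0 0 0 34 0; 0 0 0 0 0 42.5 0"
}}

```text
time: 0.65
eef_pos: [0.1754, 0.5735, 0.2419]
eef_rot: [0.499, 0.867, -0.0, 0.0]
force: [-1.2, 0.3, -1.3]
width: 0.0121
grasp_force: 0.0
```

```bash
cat >> h.py <<'E'
LA=-np.pi/2-0.127; LX=np.array([np.cos(LA),np.sin(LA)]); LY=np.array([-LX[1],LX[0]]); LO=np.array([0.567,-0.0323])
def go(x,y,z):
    s=sense(); r=R.from_quat(s["eef_rot"]); yv=r.apply([0,1,0]); 
    w=np.degrees(np.arctan2(yv[1],yv[0])-(LA+np.pi/2)); 
    print("shift cm",np.round(100*r.inv().apply(np.array([x,y,z])-s["eef_pos"]),2),"wz",round(float(w),2))
E
python3 -c "
from h import *
go(.692,.1835,.13)"
```

```text
shift cm [-59.67  25.1   11.21] wz 37.42
```

Request:
{"name": "servo_tool", "arguments": {
  "motion": "-4 1.7 0; -8 3.4 0"
}}

```text
schema error: expected 7 numbers
```

Request:
{"name": "servo_tool", "arguments": {
  "motion": "-4 1.7 0 0 0 0 0; -8 3.4 0 0 0 0 0; -12 5.05 0 0 0 0 0; -16 6.7 0 0 0 0 0; -20 8.4 0 0 0 0 0"
}}

```text
time: 1.15
eef_pos: [0.3503, 0.4428, 0.2421]
eef_rot: [0.496, 0.868, -0.0, -0.0]
force: [0.5, 0.2, -0.8]
width: -0.0002
grasp_force: 0.0
```

Request:
{"name": "servo_tool", "arguments": {
  "motion": "-4 1.7 0 0 0 0 0; -8 3.4 0 0 0 0 0; -12 5.05 0 0 0 0 0; -16 6.7 0 0 0 0 0; -20 8.4 0 0 0 0 0"
}}

```text
time: 1.65
eef_pos: [0.5243, 0.313, 0.2421]
eef_rot: [0.496, 0.868, -0.0, -0.0]
force: [0.2, 0.1, -0.0]
width: 0.0
grasp_force: 0.0
```

Request:
{"name": "servo_tool", "arguments": {
  "motion": "-4 1.7 0 0 0 0 0; -8 3.4 0 0 0 0 0; -12 5.05 0 0 0 0 0; -16 6.7 0 0 0 0 0; -19.6 8.3 0 0 0 0 0"
}}

```text
time: 2.15
eef_pos: [0.6954, 0.1859, 0.2418]
eef_rot: [0.497, 0.868, -0.0, -0.0]
force: [0.7, 0.2, 0.5]
width: -0.0
grasp_force: 0.0
```

Request:
{"name": "servo_tool", "arguments": {
  "motion": "0 0 0 0 0 8 0; 0 0 0 0 0 16 0; 0 0 0 0 0 24 0; 0 0 0 0 0 32 0; 0 0 0 0 0 37.4 0"
}}

```text
time: 2.65
eef_pos: [0.694, 0.1874, 0.2417]
eef_rot: [0.75, 0.661, -0.0, -0.0]
force: [0.1, -0.1, 0.5]
width: -0.0003
grasp_force: 0.0
```

```bash
python3 -c "
from h import *
go(.692,.1835,.043);go(.692,.1835,.12);c=cam('scene');cv2.imwrite('pics/s2.png',cv2.resize(c['frame'][100:300,240:480],None,fx=3,fy=3));s=sense();print(s['width'],s['time'],s['joints'])
print(proj(c,[[*s['eef_pos']]]))"
```

```text
shift cm [-0.41 -0.13 19.87] wz 0.08
shift cm [-0.41 -0.14 12.17] wz 0.08
8.592920342608847e-05 2.7 [2.63800199e-01 5.51685847e-01 3.06994196e-01 1.32711426e+00
 1.17198251e-05 1.96263037e+00]
[[351.46328866  65.14096065]]
```

View pics/s2.png

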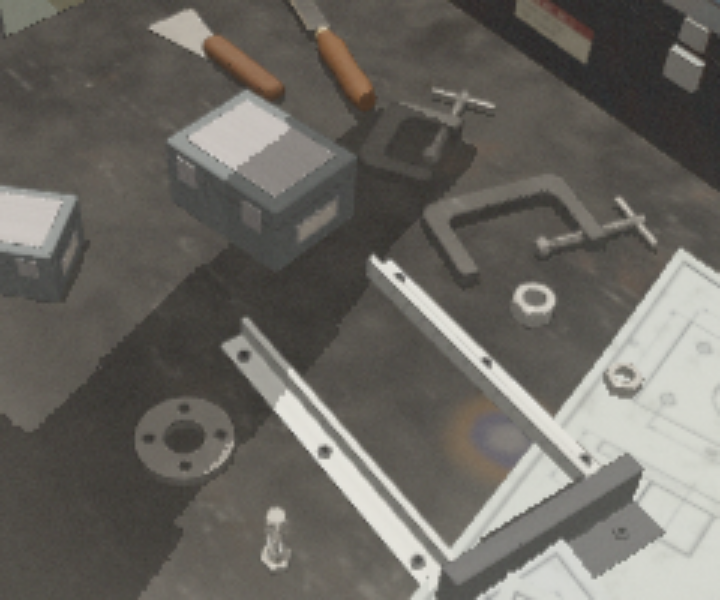

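The picture shows only the arm's shadow over the case at crop (262,180), and nothing has moved. Now down beside the case's far side.

Request:
{"name": "servo_tool", "arguments": {
  "motion": "-0.4 0 4.5 0 0 0 0; -0.4 -0.1 9 0 0 0 0; -0.4 -0.1 13.5 0 0 0 0; -0.4 -0.1 17.5 0 0 0 0; -0.4 -0.1 19.9 0 0 0 0"
}}

```text
time: 3.2
eef_pos: [0.6901, 0.183, 0.0389]
eef_rot: [0.748, 0.664, -0.002, -0.001]
force: [-0.1, -0.4, 0.1]
width: -0.0003
grasp_force: 0.0
```

```bash
python3 -c "
from h import *
go(.692,.1835,.043);c=cam('scene');cv2.imwrite('pics/s3.png',cv2.resize(c['frame'][80:230,250:450],None,fx=4,fy=4,interpolation=cv2.INTER_CUBIC));s=sense();print(s['eef_pos'],s['force'])"
```

```text
shift cm [ 0.07  0.18 -0.41] wz 0.48
[0.68828692 0.18256236 0.03550199] [-0.79232434  0.26157649 -2.76172501]
```

View pics/s3.png

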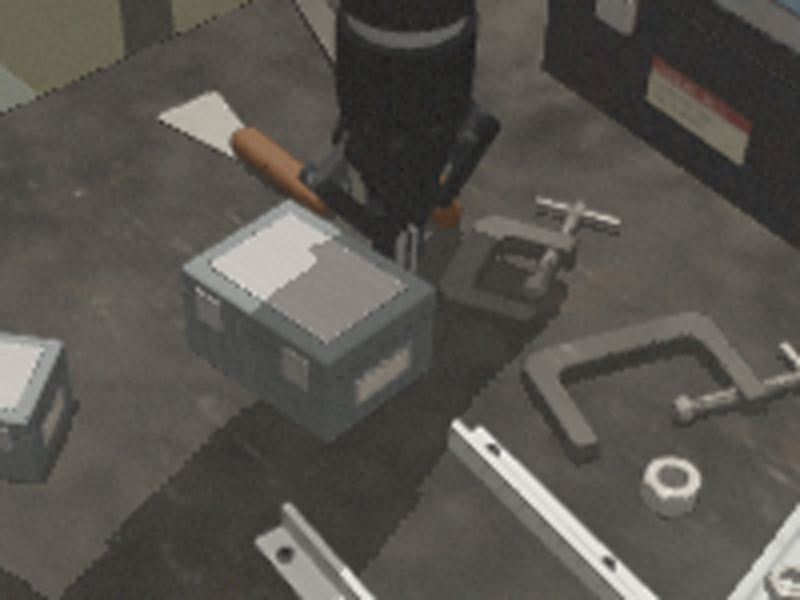

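The gripper is down beside the far side: fingertips at crop (405,250), left linkage knuckle at (315,185). I'll check the knuckle's height against the case's 64 mm top.

```bash
python3 - <<'E'
from h import *
c=cam('scene');s=sense();p=s['eef_pos'];print(p,s['force'])
for q in [(305,175),(330,205),(345,205),(385,255),(405,270),(418,262),(440,205),(495,120)]:
    u=np.array(q)/4+[250,80]
    A=ray(c,[u],0)[0];o=c["xyz"];d=A-o
    # plane through p with normal LX
    n=np.r_[LX,0];t=n@(p-o)/(n@d);P=o+t*d
    print(q,"lateral",round(float((P-p)[:2]@LY),4),"z",round(float(P[2]),4))
E
```

```text
[0.68887973 0.18270037 0.03814548] [-0.04320352 -0.30027193  0.12094383]
(305, 175) lateral -0.0616 z 0.1258
(330, 205) lateral -0.0453 z 0.0984
(345, 205) lateral -0.0352 z 0.0941
(385, 255) lateral -0.0063 z 0.0447
(405, 270) lateral 0.009 z 0.0262
(418, 262) lateral 0.0185 z 0.0281
(440, 205) lateral 0.0327 z 0.0652
(495, 120) lateral 0.0692 z 0.1112
```

Request:
{"name": "servo_tool", "arguments": {
  "motion": "0 0 -1.2 0 0 0 0; 0 -0.4 -1.2 0 0 0 0; 0 -0.8 -1.2 0 0 0 0; 0 -1 -1.2 0 0 0 0; 0 -1.2 -1.2 0 0 0 0"
}}

```text
time: 3.8
eef_pos: [0.6808, 0.1853, 0.0563]
eef_rot: [0.748, 0.663, 0.0, 0.0]
force: [-0.6, 0.3, -0.2]
width: 0.0001
grasp_force: 0.0
```

Request:
{"name": "servo_tool", "arguments": {
  "motion": "0 -0.2 0 0 0 0 0; 0 -0.4 0 0 0 0 0; 0 -0.6 0 0 0 0 0; 0 -0.8 0 0 0 0 0; 0 -1 0 0 0 0 0"
}}

```text
time: 4.3
eef_pos: [0.6715, 0.1864, 0.0557]
eef_rot: [0.748, 0.663, 0.001, 0.0]
force: [4.2, -1.1, 2.4]
width: -0.0
grasp_force: 1.8
```

```bash
cat >> h.py <<'E'
def case(c, n, show=False):
    """corners of the case top from straight edges of the lid mask"""
E
python3 -c "
from h import *
c=cam('scene');cv2.imwrite('pics/s4.png',cv2.resize(c['frame'][90:240,250:450],None,fx=4,fy=4,interpolation=cv2.INTER_CUBIC));s=sense();print(s['eef_pos'],s['force'])"
```

```text
[0.67105722 0.18647299 0.05564655] [ 3.02440748 -0.22709976  2.57454269]
```

View pics/s4.png

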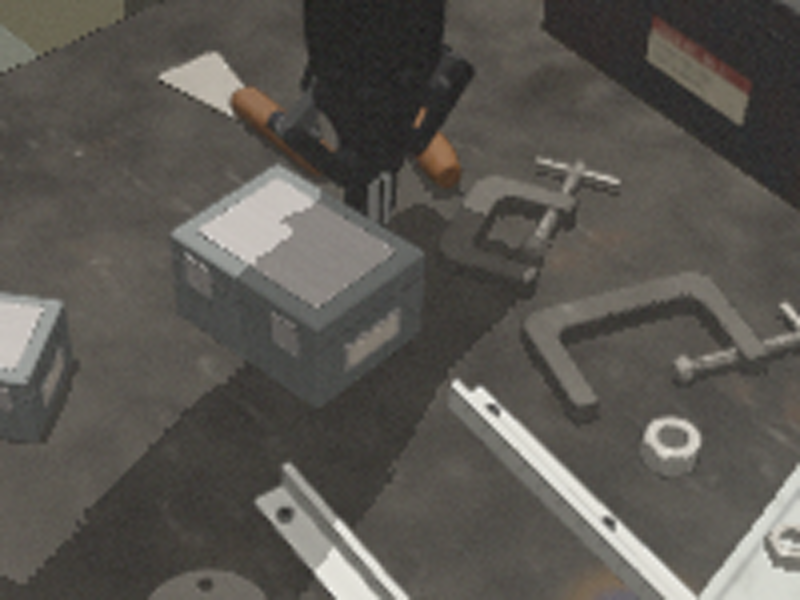

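The case is in contact and moving: lid corners at crop (172,233), (280,165), (424,258) and (317,332). I'll automate the reading with the blue-tinted silhouette's hexagon.

```bash
cat >> h.py <<'E'
def case(c,guess):
    f=c["frame"].astype(int); m=((f[...,0]-f[...,2])>4).astype(np.uint8)
    g=proj(c,[[*guess,.032]])[0]
    roi=np.zeros_like(m); cv2.circle(roi,tuple(int(v) for v in g),48,1,-1); m&=roi
    m=cv2.morphologyEx(m,cv2.MORPH_OPEN,np.ones((3,3),np.uint8))
    n,l,st,ce=cv2.connectedComponentsWithStats(m)
    k=1+np.argmax(st[1:,4]); ys,xs=np.where(l==k)
    h=cv2.convexHull(np.c_[xs,ys].astype(np.int32))
    p=cv2.approxPolyN(h,6,ensure_convex=True).reshape(-1,2)
    return p,st[k,4]
def pose(top):
    """L,B,R,F lid corners (world xy) -> centre and askew angle in lane"""
    L,B,Rr,F=top; d=(F-L)+(Rr-B); ctr=np.mean(top,0)
    a=np.arctan2(d[1],d[0])-LA
    print("lane x,y mm",np.round(1000*(np.array([(ctr-LO)@LX,(ctr-LO)@LY])),1),"askew",round(float(a),3))
E
python3 - <<'E'
from h import *
import pickle
S=pickle.load(open("scene0.pkl","rb"))
a=lambda p:(np.array(p,float)+.5)/3.2-.5+[280,120]
b=lambda p:(np.array(p,float)+.5)/4-.5+[250,90]
pose(ray(S,a([(52,88),(134,33),(252,102),(166,163)]),.064)[:,:2])
c=cam('scene')
T=ray(c,b([(172,233),(280,165),(424,258),(317,332)]),.064)[:,:2];pose(T)
for k,g in((S,(.62,.18)),(c,T.mean(0))):
    p,n=case(k,g);print(n,p.tolist())
print("manual",a([(52,88),(134,33),(252,102),(166,163)]),b([(172,233),(280,165),(424,258),(317,332)]))
E
```

```text
lane x,y mm [-217.9   25.2] askew 0.237
lane x,y mm [-216.8   17.3] askew 0.207Traceback (most recent call last):
  File "<stdin>", line 10, in <module>
  File "h.py", line 32, in case
    k=1+np.argmax(st[1:,4]); ys,xs=np.where(l==k)
        ~~~~~~~~~^^^^^^^^^^
    return _wrapfunc(a, 'argmax', axis=axis, out=out, **kwds)
    return bound(*args, **kwds)
ValueError: attempt to get argmax of an empty sequence
```

Request:
{"name": "servo_tool", "arguments": {
  "motion": "0 -0.3 0 0 0 0 0; 0 -0.6 0 0 0 0 0; 0 -0.9 0 0 0 0 0; 0 -1.2 0 0 0 0 0; 0 -1.4 0 0 0 0 0"
}}

```text
time: 4.9
eef_pos: [0.6569, 0.1881, 0.0555]
eef_rot: [0.748, 0.663, 0.0, 0.0]
force: [4.7, -0.5, 3.2]
width: 0.0001
grasp_force: 2.3
```

```bash
python3 - <<'E'
from h import *
import pickle
S=pickle.load(open("scene0.pkl","rb"))["frame"]
b=lambda p:((np.array(p,float)+.5)/3.2-.5+[280,120]).astype(int)
for n,q in dict(rim=(60,92),rim2=(200,135),sideL=(100,150),end=(230,160),bench=(60,220),bench2=(220,240),label=(150,90),clamp=(300,60)).items():
    x,y=b(q);print(n,S[y-1:y+2,x-1:x+2].reshape(-1,3).mean(0).round())
print(sense()['eef_pos'])
E
```

```text
rim [130. 134. 131.]
rim2 [148. 151. 149.]
sideL [74. 77. 76.]
end [102. 109. 114.]
bench [84. 91. 95.]
bench2 [75. 82. 86.]
label [189. 194. 199.]
clamp [112. 119. 124.]
[0.65690882 0.18813328 0.0555414 ]
```

```bash
python3 - <<'E'
s=open('h.py').read()
s=s.replace('''f=c["frame"].astype(int); m=((f[...,0]-f[...,2])>4).astype(np.uint8)''','''f=cv2.bilateralFilter(c["frame"],7,25,3).astype(float); m=((f[...,0]/(f[...,2]+1)>.945)&(f[...,1]>40)).astype(np.uint8)''')
open('h.py','w').write(s)
E
python3 - <<'E'
from h import *
import pickle
S=pickle.load(open("scene0.pkl","rb")); S1=pickle.load(open("side0.pkl","rb"))
c=cam('scene');d=cam('side');out=[]
g1=(.603,.183)
for k,g in((S,(.62,.18)),(S1,(.62,.18)),(c,g1),(d,g1)):
    p,n=case(k,g);print(n,p.tolist())
    im=k["frame"].copy(); cv2.polylines(im,[p.astype(np.int32)],True,(0,0,255),1)
    u=proj(k,[[*g,.032]])[0].astype(int); out.append(cv2.resize(im[u[1]-50:u[1]+50,u[0]-65:u[0]+65],None,fx=3,fy=3,interpolation=cv2.INTER_CUBIC))
cv2.imwrite("pics/m5.png",np.vstack([np.hstack(out[:2]),np.hstack(out[2:])]))
E
```

```text
1457 [[356, 170], [333, 190], [297, 166], [297, 145], [322, 129], [357, 151]]
1397 [[381, 205], [339, 200], [339, 185], [340, 171], [348, 148], [389, 152]]
1512 [[349, 175], [324, 194], [289, 171], [288, 150], [313, 133], [351, 150]]
1346 [[375, 178], [371, 203], [329, 198], [329, 174], [337, 146], [376, 153]]
```

View pics/m5.png

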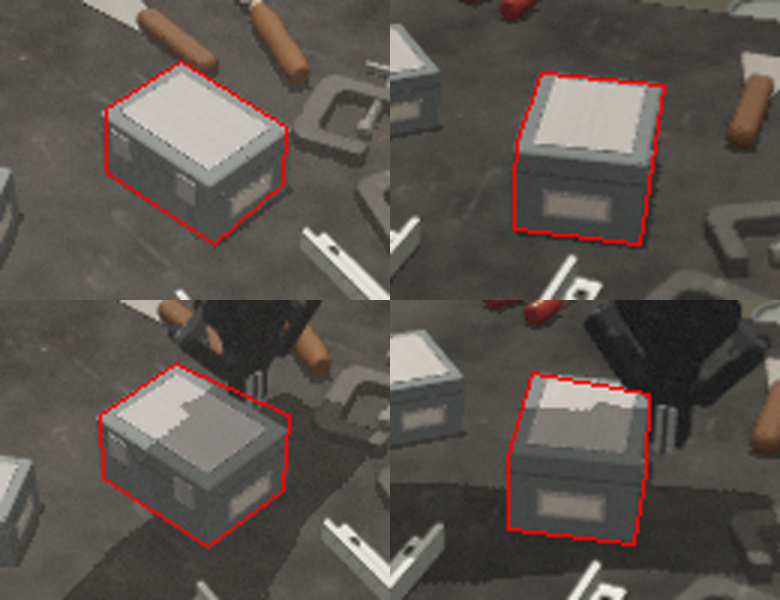

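The silhouette hexagon fits the case well in both views (scene corners at panel (105,415), (178,365), (290,415), (208,545)). Compute the pose from these corners.

```bash
cat >> h.py <<'E'
def L2(p): return np.array([(p-LO)@LX,(p-LO)@LY])
def look(g):
    c=cam('scene'); p,n=case(c,g); p=p.astype(float)
    o=p[np.argsort(p[:,0])]; l=o[:2][np.argsort(o[:2,1])]; r=o[-2:][np.argsort(o[-2:,1])]; m=o[2:4][np.argsort(o[2:4,1])]
    t=ray(c,[l[0],m[0],r[0]],.064)[:,:2]; b=ray(c,[l[1],m[1],r[1]],0)[:,:2]
    an=lambda v,o=0: round(float(np.arctan2(*(v[::-1]))-LA+o+np.pi)%(2*np.pi)-np.pi,3)
    print("scene n",n,"ctr top",np.round(1e3*L2((t[0]+t[2])/2),1),"bot",np.round(1e3*L2((b[0]+b[2])/2),1),"askew",an(b[1]-b[0]),an(t[2]-t[1]),"end",an(b[2]-b[1],-np.pi/2))
    d=cam('side'); p,n=case(d,g); p=p.astype(float)
    o=p[np.argsort(p[:,1])]; t2=o[:2][np.argsort(o[:2,0])]; b2=o[-2:][np.argsort(o[-2:,0])]
    t=ray(d,t2,.064)[:,:2]; b=ray(d,b2,0)[:,:2]
    print("side  rear-top mid",np.round(1e3*L2(t.mean(0)),1),"front-bot mid",np.round(1e3*L2(b.mean(0)),1),"axis",an(b.mean(0)-t.mean(0)),"ends",an(t[1]-t[0],-np.pi/2),an(b[1]-b[0],-np.pi/2))
    s=sense(); print("tcp lane",np.round(1e3*L2(s["eef_pos"][:2]),1),round(s["eef_pos"][2],4),s["force"].round(1),s["time"])
E
python3 -c "
from h import *
look((.603,.183))"
```

```text
scene n 1462 ctr top [-224.9   10.1] bot [-223.1    3.9] askew 0.219 0.354 end 0.265
side  rear-top mid [-261.4   -8.3] front-bot mid [-159.5   19.4] axis 0.265 ends 0.058 0.218
tcp lane [-230.1   60.9] 0.0551 [2.8 0.5 1.2] 5.1
```

Request:
{"name": "servo_tool", "arguments": {
  "motion": "0 1.2 0 0 0 0 0; 0 2.4 0 0 0 0 0; -1.5 2.4 0 0 0 0 0; -3 2.4 0 0 0 0 0; -4.4 2.4 0 0 0 0 0"
}}

```text
time: 5.6
eef_pos: [0.6736, 0.1398, 0.0544]
eef_rot: [0.749, 0.663, -0.001, -0.001]
force: [0.3, -0.1, -0.5]
width: -0.0001
grasp_force: 0.0
```

Request:
{"name": "servo_tool", "arguments": {
  "motion": "0 0 0 0 0 0 0; 0 -0.4 0 0 0 0 0; 0 -0.7 0 0 0 0 0; 0 -1 0 0 0 0 0; 0 -1.2 0 0 0 0 0"
}}

```text
time: 6.1
eef_pos: [0.6632, 0.1435, 0.0554]
eef_rot: [0.748, 0.664, 0.0, -0.0]
force: [-0.3, -0.0, -0.3]
width: -0.0005
grasp_force: 0.0
```

Request:
{"name": "servo_tool", "arguments": {
  "motion": "0 -0.2 0 0 0 0 0; 0 -0.4 0 0 0 0 0; 0 -0.6 0 0 0 0 0; 0 -0.7 0 0 0 0 0; 0 -0.7 0 0 0 0 0"
}}

```text
time: 6.6
eef_pos: [0.6567, 0.1437, 0.0554]
eef_rot: [0.748, 0.663, 0.0, 0.0]
force: [2.2, -1.1, 1.0]
width: 0.0001
grasp_force: 0.6
```

```bash
python3 -c "
from h import *
look((.595,.18))"
```

```text
scene n 1575 ctr top [-217.6    2.5] bot [-222.1   -0.9] askew 0.226 0.237 end 0.241
side  rear-top mid [-238.6   -6.2] front-bot mid [-160.8   13.3] axis 0.246 ends -0.53 0.223
tcp lane [-186.    66.7] 0.0554 [ 1.  -1.  -0.6] 6.7
```

Request:
{"name": "servo_tool", "arguments": {
  "motion": "0 -0.2 0 0 0 0 0; 0 -0.4 0 0 0 0 0; 0 -0.6 0 0 0 0 0; 0 -0.8 0 0 0 0 0; 0 -0.9 0 0 0 0 0"
}}

```text
time: 7.2
eef_pos: [0.6475, 0.1448, 0.0553]
eef_rot: [0.748, 0.663, -0.0, 0.0]
force: [2.5, -0.2, 0.5]
width: 0.0002
grasp_force: 1.0
```

```bash
python3 -c "
from h import *
look((.595,.18))"
```

```text
scene n 1489 ctr top [-223.9   -7.1] bot [-223.2   -8.8] askew 0.201 0.187 end 0.149
side  rear-top mid [-212.   -49.4] front-bot mid [-162.2    2.7] axis 0.808 ends 1.748 0.162
tcp lane [-186.    57.3] 0.0553 [ 2.  -1.2 -0.2] 7.3
```

Request:
{"name": "servo_tool", "arguments": {
  "motion": "0 1.5 0 0 0 0 0; 0 3 0 0 0 0 0; 0 3 -3 0 0 0 0; 0 3 -7 0 0 0 30; 0 3 -9 0 0 0 55"
}}

```text
time: 7.8
eef_pos: [0.6781, 0.1419, 0.1481]
eef_rot: [0.748, 0.663, 0.001, -0.0]
force: [-0.2, -0.4, 0.4]
width: 0.0278
grasp_force: 0.0
```

```bash
python3 -c "
from h import *
c=cam('scene')
P=ray(c,[(307,112),(335,131)],.015)[:,:2];print('handle',[L2(p).round(3) for p in P])
P=ray(c,[(247,198),(268,167),(266,188)],[.0,.05,0])[:,:2] if 0 else ray(c,[(247,198),(266,188)],0)[:,:2];print('small',[L2(p).round(3) for p in P])
q=LO-.315*LX-.003*LY
look((.59,.18));go(*q,.14);go(*q,.04)"
```

```text
handle [array([-0.428,  0.095]), array([-0.317,  0.113])]
small [array([-0.238, -0.176]), array([-0.243, -0.125])]
scene n 1578 ctr top [-226.5   -8. ] bot [-221.7   -6.7] askew 0.206 0.179 end 0.159
side  rear-top mid [-273.4  -16.1] front-bot mid [-162.6    3.6] axis 0.177 ends 0.153 0.169
tcp lane [-186.8   88.1] 0.1468 [-0.3  0.2 -0.6] 7.95
shift cm [12.88 -9.03  0.68] wz 0.39
shift cm [12.86 -9.05 10.68] wz 0.39
```

Request:
{"name": "servo_tool", "arguments": {
  "motion": "4 -2.8 0 0 0 0.4 55; 8 -5.6 0 0 0 0.4 55; 12 -8.4 0 0 0 0.4 55; 12.9 -9 0 0 0 0.4 55; 12.9 -9 0 0 0 0.4 55"
}}

```text
time: 8.45
eef_pos: [0.6015, 0.2816, 0.1436]
eef_rot: [0.75, 0.662, -0.001, -0.001]
force: [0.3, -0.9, -0.2]
width: 0.0469
grasp_force: 0.0
```

Request:
{"name": "servo_tool", "arguments": {
  "motion": "0 0 3 0 0 0 55; 0 0 6 0 0 0 55; 0 0 9 0 0 0 55; 0 0 11 0 0 0 55; 0 0 11 0 0 0 55"
}}

```text
time: 8.95
eef_pos: [0.6012, 0.2769, 0.0309]
eef_rot: [0.751, 0.66, -0.004, -0.001]
force: [-0.7, -0.6, 0.0]
width: 0.0475
grasp_force: 0.0
```

Request:
{"name": "servo_tool", "arguments": {
  "motion": "-0.4 0 0 0 0 0 55; -0.8 0 0 0 0 0 55; -1.2 0 0 0 0 0 55; -1.6 0 0 0 0 0 55; -1.8 0 0 0 0 0 55"
}}

```text
time: 9.45
eef_pos: [0.6025, 0.2627, 0.0366]
eef_rot: [0.751, 0.661, 0.002, 0.0]
force: [1.1, 3.1, 1.8]
width: 0.0466
grasp_force: 1.5
```

```bash
python3 -c "
from h import *
look((.59,.18))"
```

```text
scene n 1275 ctr top [-233.7   -5.8] bot [-218.1   -7.4] askew 0.176 0.166 end 0.177
side  rear-top mid [-275.2  -12. ] front-bot mid [-161.3    0.8] axis 0.112 ends 0.282 0.163
tcp lane [-297.    -2.4] 0.0363 [2.2 1.1 1.2] 9.55
```

Request:
{"name": "servo_tool", "arguments": {
  "motion": "-0.2 0 0 0 0 0 55; -0.4 0 0 0 0 0 55; -0.6 0 0 0 0 0 55; -0.8 0 0 0 0 0 55; -1 0 0 0 0 0 55"
}}

```text
time: 10.05
eef_pos: [0.6002, 0.2523, 0.0353]
eef_rot: [0.751, 0.661, 0.0, -0.0]
force: [2.3, 3.5, 2.4]
width: 0.0471
grasp_force: 1.8
```

```bash
python3 -c "
from h import *
look((.59,.17))"
```

```text
scene n 1350 ctr top [-223.7   -9.3] bot [-210.3  -13.9] askew 0.142 0.057 end 0.096
side  rear-top mid [-266.6  -13.5] front-bot mid [-150.    -5.8] axis 0.066 ends 0.231 0.08
tcp lane [-286.1   -3.3] 0.0352 [2.1 2.6 1.9] 10.15
```

Request:
{"name": "servo_tool", "arguments": {
  "motion": "-0.2 0 0 0 0 0 55; -0.4 0 0 0 0 0 55; -0.6 0 0 0 0 0 55; -0.7 0 0 0 0 0 55; -0.7 0 0 0 0 0 55"
}}

```text
time: 10.65
eef_pos: [0.599, 0.2449, 0.0351]
eef_rot: [0.751, 0.66, -0.0, 0.0]
force: [1.1, 1.4, 2.0]
width: 0.0472
grasp_force: 1.0
```

Request:
{"name": "servo_tool", "arguments": {
  "motion": "0.5 0 0 0 0 0 55; 2 0 0 0 0 0 55; 3 0 -3 0 0 0 30; 3 0 -7 0 0 0 10; 3 0 -10 0 0 0 0"
}}

```text
time: 11.15
eef_pos: [0.6028, 0.2765, 0.1367]
eef_rot: [0.75, 0.661, -0.0, 0.0]
force: [1.2, 0.3, 0.4]
width: 0.0036
grasp_force: 0.0
```

```bash
python3 -c "
from h import *
look((.59,.165));q=LO-.212*LX-.085*LY;go(*q,.14)"
```

```text
scene n 1285 ctr top [-207.8  -13.2] bot [-205.5  -12.7] askew 0.044 0.055 end 0.135
side  rear-top mid [-256.8  -17.9] front-bot mid [-144.7   -8.1] axis 0.088 ends 0.148 0.081
tcp lane [-312.1   -1. ] 0.1403 [ 0.3  0.3 -0. ] 11.25
shift cm [-10.01  -8.41  -0.06] wz 0.01
```

Request:
{"name": "servo_tool", "arguments": {
  "motion": "-3.6 -2.9 0 0 0 0 0; -7.2 -5.8 0 0 0 0 0; -10.8 -8.7 0 0 0 0 0; -10.8 -8.7 4 0 0 0 0; -10.8 -8.7 8 0 0 0 0"
}}

```text
time: 11.75
eef_pos: [0.503, 0.1791, 0.0555]
eef_rot: [0.751, 0.66, 0.001, 0.001]
force: [0.1, -0.1, -0.6]
width: 0.0002
grasp_force: 0.0
```

Request:
{"name": "servo_tool", "arguments": {
  "motion": "0 0 0.5 0 0 0 0; 0 0.5 0.5 0 0 0 0; 0 1 0.5 0 0 0 0; 0 1.2 0.5 0 0 0 0; 0 1.4 0.5 0 0 0 0"
}}

```text
time: 12.25
eef_pos: [0.5185, 0.1778, 0.0517]
eef_rot: [0.751, 0.661, 0.001, 0.0]
force: [0.1, -0.2, -0.4]
width: -0.0001
grasp_force: 0.0
```

Request:
{"name": "servo_tool", "arguments": {
  "motion": "0 0.2 0 0 0 0 0; 0 0.4 0 0 0 0 0; 0 0.6 0 0 0 0 0; 0 0.8 0 0 0 0 0; 0 1 0 0 0 0 0"
}}

```text
time: 12.75
eef_pos: [0.5266, 0.176, 0.0503]
eef_rot: [0.751, 0.661, -0.0, -0.0]
force: [-5.1, 1.5, 4.3]
width: 0.0001
grasp_force: 2.5
```

```bash
python3 -c "
from h import *
look((.58,.17))"
```

```text
scene n 1099 ctr top [-180.    -1.8] bot [-186.8   -5.7] askew 0.073 0.055 end 0.076
side  rear-top mid [-258.7   -8.3] front-bot mid [-146.1   -0.9] axis 0.065 ends 0.084 0.049
tcp lane [-201.5  -65.9] 0.0503 [-3.8 -0.5  2.6] 12.85
```

Request:
{"name": "servo_tool", "arguments": {
  "motion": "0 0.2 0 0 0 0 0; 0 0.4 0 0 0 0 0; 0 0.5 0 0 0 0 0; 0 0.5 0 0 0 0 0; 0 -0.5 0 0 0 0 0"
}}

```text
time: 13.35
eef_pos: [0.5237, 0.1767, 0.0505]
eef_rot: [0.751, 0.66, 0.001, 0.001]
force: [0.1, -0.2, 0.3]
width: 0.0001
grasp_force: 0.0
```

Request:
{"name": "servo_tool", "arguments": {
  "motion": "0 -1 0 0 0 0 0; 0 -1.5 -3 0 0 0 0; 0 -1.5 -7 0 0 0 0; 3.5 1 -9 0 0 0 30; 7 4 -9 0 0 0 55"
}}

```text
time: 13.85
eef_pos: [0.5723, 0.2423, 0.145]
eef_rot: [0.751, 0.66, 0.003, 0.001]
force: [1.0, -0.6, 0.2]
width: 0.0282
grasp_force: 0.0
```

```bash
python3 -c "
from h import *
look((.585,.17));q=LO-.295*LX;go(*q,.14)"
```

```text
scene n 1294 ctr top [-207.4   -0.4] bot [-207.8   -0.5] askew 0.038 0.091 end 0.06
side  rear-top mid [-255.7   -3.7] front-bot mid [-143.9    3.3] axis 0.063 ends 0.094 0.041
tcp lane [-275.9  -27.7] 0.1411 [-0.5  0.2  0.3] 13.95
shift cm [1.91 2.77 0.13] wz 0.09
```

Request:
{"name": "servo_tool", "arguments": {
  "motion": "2 2.8 0 0 0 0 55; 2 2.8 3 0 0 0 55; 2 2.8 7 0 0 0 55; 2 2.8 10.5 0 0 0 55; 2 2.8 10.5 0 0 0 55"
}}

```text
time: 14.45
eef_pos: [0.5955, 0.2551, 0.0297]
eef_rot: [0.751, 0.661, -0.005, -0.001]
force: [-1.2, -0.8, 0.0]
width: 0.0468
grasp_force: 0.0
```

Request:
{"name": "servo_tool", "arguments": {
  "motion": "-0.5 0 0 0 0 0 55; -1 0 0 0 0 0 55; -1.5 0 0 0 0 0 55; -1.7 0 0 0 0 0 55; -1.9 0 0 0 0 0 55"
}}

```text
time: 14.95
eef_pos: [0.6003, 0.2395, 0.0374]
eef_rot: [0.751, 0.661, 0.002, 0.0]
force: [2.4, 4.2, 2.5]
width: 0.0468
grasp_force: 1.8
```

Request:
{"name": "servo_tool", "arguments": {
  "motion": "-0.2 0 0 0 0 0 55; -0.4 0 0 0 0 0 55; -0.6 0 0 0 0 0 55; -0.8 0 0 0 0 0 55; -1 0 0 0 0 0 55"
}}

```text
time: 15.45
eef_pos: [0.5968, 0.2286, 0.0352]
eef_rot: [0.751, 0.661, -0.0, -0.0]
force: [1.0, 4.5, 3.2]
width: 0.0469
grasp_force: 2.1
```

```bash
python3 -c "
from h import *
look((.583,.16))"
```

```text
scene n 1281 ctr top [-198.9   -2.1] bot [-192.    -3.6] askew -0.042 -0.001 end -0.05
side  rear-top mid [-243.6   -2.6] front-bot mid [-130.7   -3.4] axis -0.006 ends 0.054 -0.004
tcp lane [-262.2   -3.5] 0.0351 [1.3 3.  2.5] 15.55
```

```bash
python3 - <<'E'
from h import *
import pickle
c=cam('scene');d=cam('side')
pickle.dump((c,d),open("mid.pkl","wb"))
A=cv2.resize(c["frame"][145:285,285:285+100*1],None,fx=4,fy=4,interpolation=cv2.INTER_CUBIC)
B=cv2.resize(d["frame"][160:300,272:372],None,fx=4,fy=4,interpolation=cv2.INTER_CUBIC)
cv2.imwrite("pics/m6.png",np.hstack([A,B]))
E
```

```text
(no output)
```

View pics/m6.png

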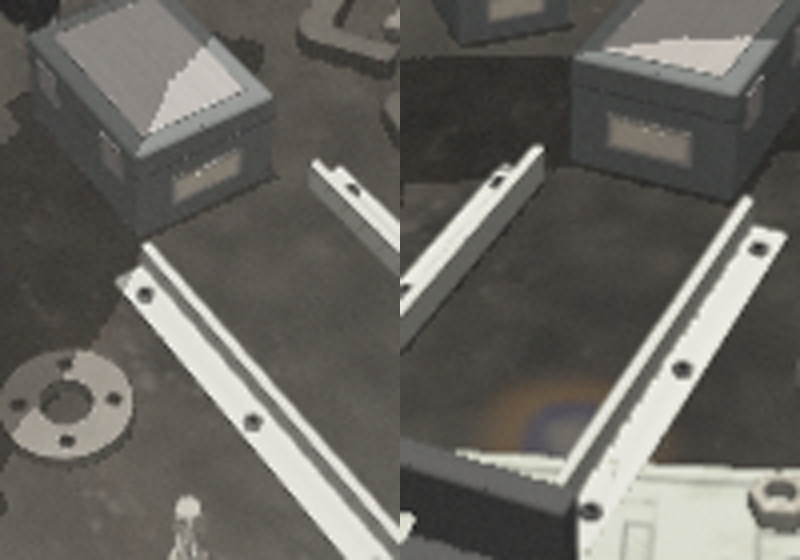

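The case's front-bottom corners are at (138,238)/(274,178) in the scene crop and (572,162)/(735,198) in the side crop. The rail mouths are at (147,245)/(311,167) and (545,150)/(745,200). Compare them directly.

```bash
python3 - <<'E'
from h import *
import pickle
c,d=pickle.load(open("mid.pkl","rb"))
a=lambda p:(np.array(p,float)+.5)/4-.5+[285,145]
b=lambda p:(np.array(p,float)-[400,0]+.5)/4-.5+[272,160]
def pr(n,k,px,z): print(n,[(1e3*L2(p)).round(1).tolist() for p in ray(k,px,z)[:,:2]])
pr("scene case front bottom near,far",c,a([(138,238),(274,178)]),0)
pr("scene case front top near,far (z61)",c,a([(140,158),(272,100)]),.063)
pr("scene near web mouth top outer,inner",c,a([(142,246),(152,244)]),.02)
pr("scene far web mouth top inner,outer",c,a([(311,166),(318,160)]),.02)
pr("scene far web mouth bottom inner",c,a([(311,183)]),.0)
pr("scene near web inner top further",c,a([(275,377),(400,518)]),.02)
pr("side case front bottom near,far",d,b([(573,162),(735,199)]),0)
pr("side case front top near,far",d,b([(574,62),(745,95)]),.063)
pr("side near web mouth top outer, inner",d,b([(538,147),(546,152)]),.02)
pr("side near web mouth bottom inner",d,b([(545,174)]),0)
pr("side far web mouth top inner,outer",d,b([(741,200),(752,202)]),.02)
pr("side far web top end inner,outer",d,b([(560,480),(575,485)]),.02)
pr("side near web inner top further",d,b([(400,300)]),.02)
E
```

```text
scene case front bottom near,far [[-133.7, -48.8], [-130.6, 40.9]]
scene case front top near,far (z61) [[-132.0, -46.8], [-130.6, 36.8]]
scene near web mouth top outer,inner [[-111.9, -59.2], [-110.2, -53.9]]
scene far web mouth top inner,outer [[-111.4, 51.8], [-113.1, 57.9]]
scene far web mouth bottom inner [[-115.8, 56.3]]
scene near web inner top further [[-1.0, -49.8], [97.9, -48.1]]
side case front bottom near,far [[-130.3, -46.4], [-133.8, 41.3]]
side case front top near,far [[-125.1, -43.6], [-131.3, 44.4]]
side near web mouth top outer, inner [[-107.6, -55.3], [-105.1, -49.7]]
side near web mouth bottom inner [[-114.1, -54.6]]
side far web mouth top inner,outer [[-106.2, 54.0], [-106.8, 59.4]]
side far web top end inner,outer [[111.2, 59.2], [111.4, 65.9]]
side near web inner top further [[33.5, -56.5]]
```

```bash
cat > rails.py <<'E'
from h import *
import pickle
from scipy.ndimage import map_coordinates, gaussian_filter1d
S=pickle.load(open("scene0.pkl","rb"));T=pickle.load(open("side0.pkl","rb"))
for n,k in(("scene",S),("side",T)):
    G=cv2.cvtColor(k["frame"],cv2.COLOR_BGR2GRAY).astype(float); mid=[]
    for sg in(-1,1):
        X=np.linspace(-.10,.085,60); off=np.arange(-.009,.0035,.0003)+.0; Y=[]
        for x in X:
            P=np.array([np.r_[LO+x*LX+sg*(.053+o)*LY,.02] for o in off])
            u=proj(k,P); I=gaussian_filter1d(map_coordinates(G,[u[:,1],u[:,0]],order=1),2)
            g=np.gradient(I); j=np.argmax(g); Y.append(sg*(.053+off[j]))
        Y=np.array(Y); m=np.ones(len(X),bool)
        for _ in range(4):
            q=np.polyfit(X[m],Y[m],1); r=np.abs(Y-np.polyval(q,X)); m=r<max(.0012,1.5*np.median(r))
        print(n,"near" if sg<0 else "far","slope",q[0].round(4),"y at mouth, origin, end mm",(1e3*np.polyval(q,[-.11,0,.13])).round(1),m.sum()); mid.append(q)
    q=np.mean(mid,0); print("  centre slope",q[0].round(4),"y mouth,origin,end",(1e3*np.polyval(q,[-.11,0,.13])).round(1))
E
python3 rails.py
```

```text
scene near slope 0.0099 y at mouth, origin, end mm [-54.1 -53.  -51.7] 60
scene far slope 0.0089 y at mouth, origin, end mm [52.4 53.3 54.5] 60
  centre slope 0.0094 y mouth,origin,end [-0.9  0.2  1.4]
side near slope 0.0101 y at mouth, origin, end mm [-52.2 -51.1 -49.8] 60
side far slope 0.0085 y at mouth, origin, end mm [53.8 54.7 55.8] 60
  centre slope 0.0093 y mouth,origin,end [0.8 1.8 3. ]
```

Request:
{"name": "servo_tool", "arguments": {
  "motion": "-0.25 0.05 0 0 0 -0.2 55; -0.5 0.1 0 0 0 -0.4 55; -0.75 0.15 0 0 0 -0.53 55; -1 0.2 0 0 0 -0.53 55; -1.25 0.25 0 0 0 -0.53 55"
}}

```text
time: 16.15
eef_pos: [0.5977, 0.2153, 0.035]
eef_rot: [0.748, 0.664, -0.0, -0.0]
force: [0.1, 3.3, 0.6]
width: 0.0468
grasp_force: 1.3
```

```bash
sed -i 's/^LA=.*/LA=-np.pi\/2-0.1177; LX=np.array([np.cos(LA),np.sin(LA)]); LY=np.array([-LX[1],LX[0]]); LO=np.array([0.568,-0.0324])/' h.py; python3 rails.py | grep centre; python3 -c "
from h import *
look(LO-.18*LX);go(.59,.2,.035)"
```

```text
centre slope 0.0003 y mouth,origin,end [-0.8 -0.8 -0.7]
  centre slope 0.0014 y mouth,origin,end [0.7 0.9 1.1]
scene n 1411 ctr top [-184.5   -1. ] bot [-176.2   -0.3] askew -0.006 0.02 end -0.033
side  rear-top mid [-229.5    0.6] front-bot mid [-116.9    1.4] axis 0.007 ends 0.16 0.001
tcp lane [-249.1    0.5] 0.035 [-0.6 -0.  -0.4] 16.25
shift cm [-1.57 -0.59  0.  ] wz -0.06
```

Request:
{"name": "servo_tool", "arguments": {
  "motion": "-0.3 0 0 0 0 0 55; -0.6 0 0 0 0 0 55; -0.9 0 0 0 0 0 55; -1.2 0 0 0 0 0 55; -1.5 0 0 0 0 0 55"
}}

```text
time: 16.75
eef_pos: [0.596, 0.2006, 0.0352]
eef_rot: [0.748, 0.664, -0.0, 0.0]
force: [0.5, 1.9, -1.3]
width: 0.0468
grasp_force: 0.8
```

Request:
{"name": "servo_tool", "arguments": {
  "motion": "-0.4 0 0 0 0 0 55; -0.8 0 0 0 0 0 55; -1.2 0 0 0 0 0 55; -1.6 0 0 0 0 0 55; -2 0 0 0 0 0 55"
}}

```text
time: 17.25
eef_pos: [0.5938, 0.1807, 0.0353]
eef_rot: [0.748, 0.664, -0.0, 0.0]
force: [1.2, 2.1, -1.5]
width: 0.0471
grasp_force: 0.8
```

Request:
{"name": "servo_tool", "arguments": {
  "motion": "-0.4 0 0 0 0 0 55; -0.8 0 0 0 0 0 55; -1.2 0 0 0 0 0 55; -1.6 0 0 0 0 0 55; -2 0 0 0 0 0 55"
}}

```text
time: 17.75
eef_pos: [0.5914, 0.1609, 0.0353]
eef_rot: [0.748, 0.664, 0.0, 0.0]
force: [-0.2, 2.3, -0.6]
width: 0.0471
grasp_force: 0.8
```

```bash
python3 -c "
from h import *
look(LO-.125*LX);go(*(LO-.15*LX),.035)"
```

```text
scene n 1511 ctr top [-134.2    2.3] bot [-116.8   17.2] askew -0.08 0.029 end -0.123
side  rear-top mid [-177.4    0.3] front-bot mid [-62.5  -2.3] axis -0.023 ends 0.071 -0.022
tcp lane [-194.2    0.6] 0.0354 [ 0.1 -0.8  0.4] 17.85
shift cm [-4.42 -0.06  0.04] wz -0.07
```

Request:
{"name": "servo_tool", "arguments": {
  "motion": "-0.4 0 0 0 0 0 55; -0.8 0 0 0 0 0 55; -1.2 0 0 0 0 0 55; -1.6 0 0 0 0 0 55; -2 0 0 0 0 0 55"
}}

```text
time: 18.35
eef_pos: [0.5892, 0.1411, 0.0354]
eef_rot: [0.748, 0.664, 0.0, -0.0]
force: [0.2, 2.1, 1.2]
width: 0.0465
grasp_force: 1.3
```

Request:
{"name": "servo_tool", "arguments": {
  "motion": "-0.4 0 0 0 0 0 55; -0.8 0 0 0 0 0 55; -1.2 0 0 0 0 0 55; -1.6 0 0 0 0 0 55; -2 0 0 0 0 0 55"
}}

```text
time: 18.85
eef_pos: [0.5868, 0.1213, 0.0354]
eef_rot: [0.748, 0.664, 0.0, -0.0]
force: [0.8, 3.1, 1.5]
width: 0.047
grasp_force: 1.6
```

Request:
{"name": "servo_tool", "arguments": {
  "motion": "-0.4 0 0 0 0 0 55; -0.8 0 0 0 0 0 55; -1.2 0 0 0 0 0 55; -1.6 0 0 0 0 0 55; -2 0 0 0 0 0 55"
}}

```text
time: 19.35
eef_pos: [0.5845, 0.1014, 0.0354]
eef_rot: [0.748, 0.664, 0.0, -0.0]
force: [0.4, 3.6, 1.4]
width: 0.0473
grasp_force: 1.9
```

```bash
python3 - <<'E'
from h import *
c=cam('scene');d=cam('side');s=sense();print((1e3*L2(s['eef_pos'][:2])).round(1),s['force'].round(1),s['time'])
A=cv2.resize(c["frame"][155:295,300:400],None,fx=4,fy=4,interpolation=cv2.INTER_CUBIC)
B=cv2.resize(d["frame"][170:310,245:345],None,fx=4,fy=4,interpolation=cv2.INTER_CUBIC)
cv2.imwrite("pics/m7.png",np.hstack([A,B]))
# lid long edges: colour ratio transition along lane y at z=.064
from scipy.ndimage import map_coordinates
x0=L2(s['eef_pos'][:2])[0]+.012+.06
for n,k in(('scene',c),('side',d)):
    f=cv2.GaussianBlur(k["frame"],(3,3),0).astype(float).sum(2)
    for x in np.linspace(-.04,.05,7):
        o=np.arange(-.056,.0561,.0005); u=proj(k,[np.r_[LO+(x0+x)*LX+y*LY,.063] for y in o])
        I=map_coordinates(f,[u[:,1],u[:,0]],order=1); g=np.abs(np.gradient(I)); h=len(o)//2
        w=np.abs(o)>.038; g=g*w
        print(n,round(x,3),(1e3*o[np.argmax(g[:h])]).round(1),(1e3*o[h+np.argmax(g[h:])]).round(1))
E
```

```text
[-134.2    0.6] [0.2 1.8 0.3] 19.45
scene -0.04 -52.0 43.5
scene -0.025 -44.5 43.0
scene -0.01 -45.0 43.5
scene 0.005 -45.0 44.0
scene 0.02 -45.5 43.0
scene 0.035 -44.5 44.0
scene 0.05 -45.5 43.0
side -0.04 -43.5 45.0
side -0.025 -42.5 51.5
side -0.01 -52.5 44.0
side 0.005 -42.5 44.5
side 0.02 -43.5 44.5
side 0.035 -44.0 44.5
side 0.05 -43.5 44.0
```

Request:
{"name": "servo_tool", "arguments": {
  "motion": "-0.4 0 0 0 0 0 55; -0.8 0 0 0 0 0 55; -1.2 0 0 0 0 0 55; -1.6 0 0 0 0 0 55; -2 0 0 0 0 0 55"
}}

```text
time: 19.95
eef_pos: [0.5819, 0.0814, 0.0352]
eef_rot: [0.748, 0.664, -0.0, -0.0]
force: [0.3, 3.9, 1.3]
width: 0.047
grasp_force: 1.6
```

Request:
{"name": "servo_tool", "arguments": {
  "motion": "-0.4 0 0 0 0 0 55; -0.8 0 0 0 0 0 55; -1.2 0 0 0 0 0 55; -1.6 0 0 0 0 0 55; -2 0 0 0 0 0 55"
}}

```text
time: 20.45
eef_pos: [0.5795, 0.0616, 0.0352]
eef_rot: [0.748, 0.664, -0.0, -0.0]
force: [0.6, 3.7, 1.2]
width: 0.047
grasp_force: 1.5
```

Request:
{"name": "servo_tool", "arguments": {
  "motion": "-0.4 0 0 0 0 0 55; -0.8 0 0 0 0 0 55; -1.2 0 0 0 0 0 55; -1.6 0 0 0 0 0 55; -2 0 0 0 0 0 55"
}}

```text
time: 20.95
eef_pos: [0.5772, 0.0417, 0.0352]
eef_rot: [0.748, 0.664, -0.0, -0.0]
force: [-0.5, 3.3, 1.1]
width: 0.047
grasp_force: 1.4
```

Request:
{"name": "servo_tool", "arguments": {
  "motion": "-0.4 0 0 0 0 0 55; -0.8 0 0 0 0 0 55; -1.2 0 0 0 0 0 55; -1.6 0 0 0 0 0 55; -2 0 0 0 0 0 55"
}}

```text
time: 21.45
eef_pos: [0.5748, 0.0218, 0.0352]
eef_rot: [0.748, 0.664, -0.0, -0.0]
force: [0.1, 3.5, 0.1]
width: 0.0469
grasp_force: 1.3
```

Request:
{"name": "servo_tool", "arguments": {
  "motion": "-0.4 0 0 0 0 0 55; -0.8 0 0 0 0 0 55; -1.2 0 0 0 0 0 55; -1.6 0 0 0 0 0 55; -2 0 0 0 0 0 55"
}}

```text
time: 21.95
eef_pos: [0.5725, 0.002, 0.0353]
eef_rot: [0.748, 0.664, -0.0, -0.0]
force: [0.6, 2.8, -0.1]
width: 0.0472
grasp_force: 1.1
```

Request:
{"name": "servo_tool", "arguments": {
  "motion": "-0.3 0 0 0 0 0 55; -0.6 0 0 0 0 0 55; -0.9 0 0 0 0 0 55; -1.2 0 0 0 0 0 55; -1.4 0 0 0 0 0 55"
}}

```text
time: 22.45
eef_pos: [0.5708, -0.0119, 0.0353]
eef_rot: [0.748, 0.664, -0.0, 0.0]
force: [1.0, 1.8, -0.3]
width: 0.047
grasp_force: 1.0
```

```bash
python3 - <<'E'
from h import *
s=sense();print((1e3*L2(s['eef_pos'][:2])).round(1),s['force'].round(1),s['time'])
c=cam('scene');d=cam('side')
A=cv2.resize(c["frame"][165:305,330:470],None,fx=2.8,fy=2.8,interpolation=cv2.INTER_CUBIC)
B=cv2.resize(d["frame"][170:310,225:365],None,fx=2.8,fy=2.8,interpolation=cv2.INTER_CUBIC)
cv2.imwrite("pics/m8.png",np.hstack([A,B]))
from scipy.ndimage import map_coordinates
for n,k in(('scene',c),('side',d)):
    f=cv2.GaussianBlur(k["frame"],(3,3),0).astype(float).sum(2)
    for y in(-.03,-.01,.01,.03):   # front lid edge along lane x
        o=np.arange(.09,.14,.0005); u=proj(k,[np.r_[LO+x*LX+y*LY,.063] for x in o])
        I=map_coordinates(f,[u[:,1],u[:,0]],order=1); g=np.gradient(I); i=np.argsort(-np.abs(g))[:1]
        print(n,y,[(1e3*o[j]).round(1).item() for j in i], np.round(1e3*o[np.argmin(g)],1))
E
```

```text
[-20.7   0.4] [ 1.   1.8 -0.3] 22.45
scene -0.03 [138.5] 138.5
scene -0.01 [138.5] 138.5
scene 0.01 [138.0] 138.0
scene 0.03 [118.5] 140.0
side -0.03 [135.0] 113.0
side -0.01 [112.5] 112.5
side 0.01 [112.5] 112.5
side 0.03 [113.0] 113.0
```

Request:
{"name": "servo_tool", "arguments": {
  "motion": "-0.25 0 0 0 0 0 55; -0.5 0 0 0 0 0 55; -0.75 0 0 0 0 0 55; -0.95 0 0 0 0 0 55; -1.1 0 0 0 0 0 55"
}}

```text
time: 23.05
eef_pos: [0.5696, -0.0227, 0.0353]
eef_rot: [0.748, 0.664, -0.0, -0.0]
force: [0.5, 1.8, -0.8]
width: 0.0472
grasp_force: 1.0
```

Request:
{"name": "servo_tool", "arguments": {
  "motion": "-0.1 0 0 0 0 0 55; -0.2 0 0 0 0 0 55; -0.3 0 0 0 0 0 55"
}}

```text
time: 23.35
eef_pos: [0.5692, -0.0255, 0.0353]
eef_rot: [0.748, 0.664, -0.0, -0.0]
force: [0.6, 2.0, -0.7]
width: 0.0473
grasp_force: 0.9
```

Request:
{"name": "servo_tool", "arguments": {
  "motion": "-0.1 0 0 0 0 0 55; -0.2 0 0 0 0 0 55"
}}

```text
time: 23.55
eef_pos: [0.569, -0.0275, 0.0353]
eef_rot: [0.748, 0.664, -0.0, -0.0]
force: [0.5, 2.1, 0.0]
width: 0.047
grasp_force: 0.9
```

Request:
{"name": "servo_tool", "arguments": {
  "motion": "-0.1 0 0 0 0 0 55; -0.2 0 0 0 0 0 55"
}}

```text
time: 23.75
eef_pos: [0.5688, -0.0286, 0.0353]
eef_rot: [0.748, 0.664, 0.001, -0.001]
force: [-0.5, 8.3, 0.7]
width: 0.0472
grasp_force: 3.7
```

Request:
{"name": "servo_tool", "arguments": {
  "motion": "-0.1 0 0 0 0 0 55; -0.15 0 0 0 0 0 55"
}}

```text
time: 23.95
eef_pos: [0.5687, -0.0286, 0.0354]
eef_rot: [0.747, 0.665, 0.002, -0.002]
force: [1.0, 11.0, 0.2]
width: 0.0472
grasp_force: 5.7
```

The force rose while the case stopped moving, so it is against the stop. Ease off, retreat, and look.

Request:
{"name": "servo_tool", "arguments": {
  "motion": "0 0 0 0 0 0 55; 0.15 0 0 0 0 0 55; 0.4 0 0 0 0 0 55; 1.2 0 0 0 0 0 55; 2.5 0 0 0 0 0 55"
}}

```text
time: 24.45
eef_pos: [0.5717, -0.0062, 0.0354]
eef_rot: [0.748, 0.664, -0.0, 0.0]
force: [0.1, 0.4, -0.2]
width: 0.047
grasp_force: 0.0
```

Request:
{"name": "servo_tool", "arguments": {
  "motion": "0 0 -2 0 0 0 55; 0 0 -6 0 0 0 55; 2 0 -10 0 0 0 55; 5 0 -12 0 0 0 55; 9 0 -13 0 0 0 55"
}}

```text
time: 24.95
eef_pos: [0.5839, 0.084, 0.1685]
eef_rot: [0.748, 0.663, 0.002, 0.002]
force: [0.7, -0.6, 0.2]
width: 0.0467
grasp_force: 0.0
```

```bash
python3 - <<'E'
from h import *
c=cam('scene');d=cam('side')
A=cv2.resize(c["frame"][165:305,330:470],None,fx=2.8,fy=2.8,interpolation=cv2.INTER_CUBIC)
B=cv2.resize(d["frame"][180:320,225:365],None,fx=2.8,fy=2.8,interpolation=cv2.INTER_CUBIC)
cv2.imwrite("pics/m9.png",np.hstack([A,B]))
print(sense()['force'],sense()['time'],sense()['joint_vel'])
E
```

```text
[ 0.920254  -0.6122658  0.2686892] 25.05 [-0.05145661  0.01154647 -0.0546557  -0.01519709 -0.04792975 -0.0462178 ]
```

View pics/m9.png

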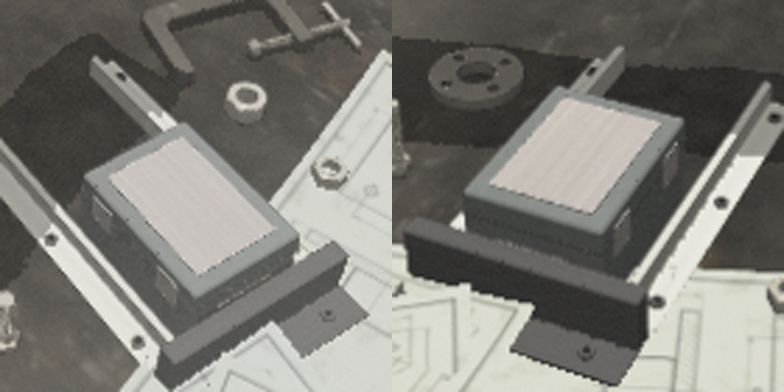

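The case sits square in the lane against the stop (lid front edge from (193,297) to (298,240) in the left panel, parallel to the stop bar), and the bystanders are untouched. One quick numeric check before handing in.

```bash
python3 - <<'E'
from h import *
c=cam('scene');d=cam('side')
for k,o,px in((c,(330,165),[(193,297),(298,240),(83,175),(183,124)]),(d,(225,180),[(465-392,192),(607-392,232),(560-392,87),(683-392,119)])):
    P=ray(k,(np.array(px)+.5)/2.8-.5+o,.063)[:,:2]; print([(1e3*L2(p)).round(1).tolist() for p in P],(1e3*L2(P.mean(0))).round(1))
E
```

```text
[[124.7, -45.8], [128.2, 38.7], [7.8, -45.4], [9.2, 40.8]] [67.5 -2.9]
[[128.2, -42.1], [126.3, 46.7], [11.1, -41.2], [10.9, 43.1]] [69.1  1.6]
```

```bash
python3 -c "
from bench import *
print(close_job())"
```

```text
the job is handed in; nothing more can be done
None
```

The case stands square against the end stop, centred in the lane to within about 1 mm by the camera check. It was pushed all the way with the outside of the fingers and eased onto the stop at about 11 N, with no sign of touching either rail. The nuts, bolt and flange look undisturbed, and I handed the job in at about 25 s; no verdict came back.

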